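# Eject a blind spacer, feel for its hole and hold it hole-up

## Robot

A 6-joint arm with a two-finger parallel gripper is mounted at the origin on the work surface. World frame = base frame: x ahead of the robot, y to its left, z up, the work surface at z = 0. Lengths are in m, angles in rad, forces in N, time in s.
With the tool pointing down it reaches from about 0.3 to 1 m from the base axis. Payload 5.1 kg.
Tool frame: the origin (TCP) lies at the very end of the fingers, on their centre line; the grasp point (between the pads) lies ctrl.grip_depth behind it (ctrl.grip_depth is the distance from the TCP to the grasp point, in m); z points along the fingers, y is the line along which they close (so a half turn about z gives the same grasp; the last joint's range is limited). The gripper opens to 95 mm and grips with 3 to 60 N. Pads are 20 mm wide; open, the fingers measure 119 mm over their backs; the gripper's body (75 mm by 180 mm) begins 59 mm behind the grasp point.
Start: joints at [-1.338, 0.124, 1.65, -0, 1.367, -0.083], TCP at [0.202, -0.618, 0.176] pointing down, gripper open.
Joint ranges: [-2.61, 2.61], [-1.02, 2.33], [0.03, 2.71], [-1.35, 4.49], [0.32, 2.68], [-2.91, 2.91]. Speed limits (rad/s): [2.57, 2.57, 3.14, 3.14, 3.14, 3.14].

## Interface

Orientations are given as [roll, pitch, yaw] about the fixed x, y, z axes, in that order (R = Rz(yaw) Ry(pitch) Rx(roll)).
In Python, from plant import ctrl, optics gives the robot as it stands. The module is installed in compiled form; this text tells all that it offers.
- The arm moves only by the tool servo_tool, never from a script. Its argument "series" is a list of rows, each a list of 7 numbers: the turn, a rotation vector about the tool's x, y, z in rad, then the shift along the tool's x, y, z in mm, then the opening, from 0 (shut) to 1 (fully open). A call has 1 to 8 rows; each row is the pose to reach, as a shift and turn from the pose commanded when the call began, along the tool's axes at that moment; what a row does not reach only later rows make up. A row lasts 1/10 s, in which the tool goes at most 50 mm and 8.59 degrees, less where a joint would pass 70% of its speed; a pose out of reach is approached as far as the arm can. A call with a gripper value outside its range is refused whole. The fingers move at their own pace and stop on an object; "newtons" is the grip in N (left out, the last holds). Time passes only in rows, so rows that repeat a pose let the fingers close. It gives the time, the measured TCP pose, the force, the opening and the grip force at its end, in the units of the state.
- ctrl.state(): the state, without advancing time (a new reading comes with each control period).
- optics.snapshot(name): name is "scene" or "top" or "wrist"; returns the picture (480x640x3 uint8, blue, green, red); there is no depth.
- optics.camera_info(name): a dict with "intrinsics" (3x3 intrinsics, pixels), "cam_to_world" (4x4, takes a point from camera to world coordinates). Camera axes: x right, y down, z forward; pixel columns grow to the right and rows downward; lengths in m; the calibration is good to about 2 mm. The wrist camera is an equidistant fisheye: a pixel r from the principal point sees the ray r / f radians off the axis. A picture is of the moment at which its call begins: read the wrist's pose just before it. camera_info takes no time and is no camera call; for the wrist camera it gives the pose at the moment of the call.
- ctrl.sign_off(): hands the job in; it is judged then, once.
The state is a dict: "time": time; "joint_pos": joint angles; "joint_velocities": joint speeds; "effort": joint torques, N m; "ee_pos": TCP position; "orientation": TCP orientation; "wrist_force": force on the tool from outside, world axes, zero at the start; "moment": the same for the moment, N m; "finger_gap": finger opening in m; "grip_force": force on a finger pad.
Only numpy, scipy, OpenCV 4.12 (cv2) and the standard library are available. Lean on these libraries where they do the work, as an engineer would, in place of code of your own. Each camera call takes 0.05 s, during which the arm holds its last target. There are 200 camera calls.

## Task

Push the yellow paddle of the ejector all the way to slide the red spacer out of its open lane, let the paddle spring back and pick the spacer up. Feel for its blind hole on the blue gauge: offer one end, and if need be the other, to a brass pin until a pin goes well into the hole. Then turn the spacer so that the hole faces straight up and finish while holding it still in the gripper like that, about 25 cm above the middle of the bench; leave the other spacer in its lane and do not disturb the other things on the bench.

Things in the scene. Friction and masses are not known exactly. Their poses are not given: they have to be found in the camera images.
- ejector: aluminium two-lane magazine fixed to the bench. Origin: on the bench under the middle of the open lane's pocket. y runs along the lanes, exit towards -y, z up. Housing x -28 to +75, y -41 to +51 mm, clear roof, top 76 mm high. Open lane at x = 0: lane floor 30 mm high, mouth at y = -33 mm, exit rail beyond. Locked lane at x = +47 mm, walled at both ends
- ejector_slide (a joint): slide that pushes the spacer out: 0 = sprung back, 0.070 m = fully pressed, moving to the ejector's -y. The spring pushes back with 2.4 N at first to 6.6 N at the end and returns the slide when let go
- exit_rail (a point): point on top of the exit rail, on its centre line, 67 mm from the ejector's origin towards -y and 30 mm above the bench, about under the middle of the ejected spacer; axes as the ejector. The rail is 24 mm wide (the spacer overhangs it by 6 mm each side), runs 87 mm farther to a 12 mm high stop lip, and has a foot plate 70 mm wide, 5 mm high
- paddle_back (a point): centre of the rear face (towards the ejector's +y) of the yellow paddle, an upright plate 40 mm wide (x), 10 mm thick (y), 45 mm high, standing above the roof: 23 mm below to 22 mm above this point, which lies 103 mm above the bench. Push it here towards the ejector's -y
- spacer_a_center (a point): one of two outwardly equal red spacers, a square bar 36 x 36 mm, 56 mm long, 90-150 g. Point: its middle; x axis along its length. One end has a centred blind hole 18 mm wide, 24 mm deep; the other is closed by a flush black disc that looks much alike. Which end is not told: feel for it. The one (a or b) lying in the open lane (ejector x = 0) is handled; the other stays in the locked lane.
- spacer_b_center (a point): one of two outwardly equal red spacers, a square bar 36 x 36 mm, 56 mm long, 90-150 g. Point: its middle; x axis along its length. One end has a centred blind hole 18 mm wide, 24 mm deep; the other is closed by a flush black disc that looks much alike. Which end is not told: feel for it. The one (a or b) lying in the open lane (ejector x = 0) is handled; the other stays in the locked lane.
- gauge: blue feeler gauge fixed to the bench. Origin: centre of its underside. Foot plate 70 (x) x 60 (y) x 8 mm; upright post 26 (x) x 16 (y) mm, 80 mm high in all; a round brass pin 8 mm thick, with round ends, sticks out level from the post by 28 mm on both sides, along the gauge's +y and -y, 65 mm above the bench
- pin_left (a point): tip of the pin that points to the gauge's +y (36 mm from the gauge's axis, 65 mm above the bench); axes as the gauge
- pin_right (a point): tip of the pin that points to the gauge's -y (36 mm from the gauge's axis, 65 mm above the bench); axes as the gauge
- screwdriver: loose screwdriver 160 mm long lying on the bench; bystander
- screw_jar: small clear jar with blue cap, 52 mm wide, 60 mm high; bystander; origin under it
- ferrite: dark ring 48 mm wide, 18 mm high; bystander; origin under it
- multimeter: yellow multimeter 140 x 75 x 42 mm; bystander; origin under it
- heatsink: dark finned heatsink 60 x 44 x 30 mm; bystander; origin under it
- terminal_box: grey box 100 x 50 x 25 mm with two terminals, 43 mm high in all; bystander; origin under it

How it is judged:
On the way, in this order (a step that is already met when the one before it is completed fails the run):
1. the ejector slide is pressed at least 66 mm (value of joint ejector_slide above 0.066 m), for 0.05 s.
2. a gauge pin is at least 12 mm deep in the spacer's blind hole ((((x of pin_left in the frame of spacer_a_center between -0.016 and 0.016 m and y of pin_left in the frame of spacer_a_center between -0.008 and 0.008 m and z of pin_left in the frame of spacer_a_center between -0.008 and 0.008 m) or (x of pin_right in the frame of spacer_a_center between -0.016 and 0.016 m and y of pin_right in the frame of spacer_a_center between -0.008 and 0.008 m and z of pin_right in the frame of spacer_a_center between -0.008 and 0.008 m)) or ((x of pin_left in the frame of spacer_b_center between -0.016 and 0.016 m and y of pin_left in the frame of spacer_b_center between -0.008 and 0.008 m and z of pin_left in the frame of spacer_b_center between -0.008 and 0.008 m) or (x of pin_right in the frame of spacer_b_center between -0.016 and 0.016 m and y of pin_right in the frame of spacer_b_center between -0.008 and 0.008 m and z of pin_right in the frame of spacer_b_center between -0.008 and 0.008 m)))), for 0.1 s.
At the end, for the whole second after the job is handed in: the ejected spacer is gripped and still, hole within 17 degrees of straight up, its middle over 16 cm high, less than 0.45 m to either side and 0.8 m ahead, the slide back within 10 mm of rest, the other spacer within 10 mm of its place (((angle between spacer_a_c0's own z axis and vertical below 0.3 rad and height (world z) of spacer_a_center above 0.16 m and world y of spacer_a_center between -0.45 and 0.45 m and world x of spacer_a_center below 0.8 m and contact force between spacer_a and the fingers above 1 N and linear speed of spacer_a below 0.05 m/s and distance of spacer_b_center from where it was at the start of the episode below 0.01 m and value of joint ejector_slide below 0.01 m) or (angle between spacer_b_c0's own z axis and vertical below 0.3 rad and height (world z) of spacer_b_center above 0.16 m and world y of spacer_b_center between -0.45 and 0.45 m and world x of spacer_b_center below 0.8 m and contact force between spacer_b and the fingers above 1 N and linear speed of spacer_b below 0.05 m/s and distance of spacer_a_center from where it was at the start of the episode below 0.01 m and value of joint ejector_slide below 0.01 m))); the arm keeps its last pose, push and grip.
It fails at once if a bystander (screwdriver, jar, ferrite ring, multimeter, heatsink, terminal box) is shoved more than 40 mm (distance of any of screwdriver, screw_jar, ferrite, multimeter, heatsink, terminal_box from where it was at the start of the episode above 0.04 m).
It also fails if it takes over 72 s, if anything falls off the work surface, if the arm or the gripper's body presses on something with over 40 N, if the wrist force passes 120 N, or if a joint passes its speed limit or range.

## Working session

There is one attempt and no reset: what is moved stays moved. The work goes in short steps, Python scripts to look and compute and a tool call to move; the robot and the scene stay as the last step left them, time stands still between calls to the robot, and variables do not carry over. Pictures are saved under pics/ and viewed, at most 10 in all, crops included, and the job is handed in when it is done.

Besides the shell and the picture viewer there is one more tool, called after ">>>" as name(argument=value, ...) on one line, values as JSON. servo_tool: Moves the arm, as the interface text tells. Its arguments: {"type":"object","properties":{"series":{"type":"array"},"newtons":{"type":"number"}},"required":["series"]}

```bash
mkdir -p pics
python3 - <<'E'
from plant import ctrl,optics
import cv2,numpy as np
for n in("scene","top"):
    cv2.imwrite(f"pics/{n}0.png",optics.snapshot(n)); c=optics.camera_info(n); print(n,np.round(c["intrinsics"],1).tolist(),np.round(c["cam_to_world"],3).tolist())
s=ctrl.state();print(s,ctrl.grip_depth)
E
```

```text
scene [[540.0, 0.0, 318.6], [0.0, 540.0, 240.8], [0.0, 0.0, 1.0]] [[0.856, 0.343, -0.387, 1.156], [0.516, -0.591, 0.62, -0.901], [-0.016, -0.73, -0.683, 1.097], [0.0, 0.0, 0.0, 1.0]]
top [[505.0, 0.0, 326.8], [0.0, 505.0, 234.2], [0.0, 0.0, 1.0]] [[-0.02, -0.983, 0.18, 0.366], [-1.0, 0.018, -0.011, -0.002], [0.008, -0.18, -0.984, 1.352], [0.0, 0.0, 0.0, 1.0]]
{'time': 0.1, 'joint_pos': array([-1.33760184e+00,  1.24445140e-01,  1.65151429e+00, -1.87586878e-05,
        1.36752913e+00, -8.25784134e-02]), 'joint_velocities': array([-5.73297442e-04, -8.81286161e-04, -4.13437554e-03,  1.09648819e-03,
        1.74012431e-03,  6.02800314e-05]), 'effort': array([ 4.47189814e-04, -4.18882012e+01, -3.61097038e+01,  7.76589895e-02,
        4.61254595e-02, -6.67781546e-05]), 'ee_pos': array([ 0.2016864 , -0.61722922,  0.17452034]), 'orientation': array([-3.13970169e+00, -1.38080579e-04,  3.15776569e-01]), 'wrist_force': array([-0.22192172, -1.41771815,  0.23237175]), 'moment': array([ 0.01290066, -0.03678368, -0.01393396]), 'grip_force': 0.0, 'finger_gap': 0.09512267674994927} 0.0188
```

View pics/top0.png

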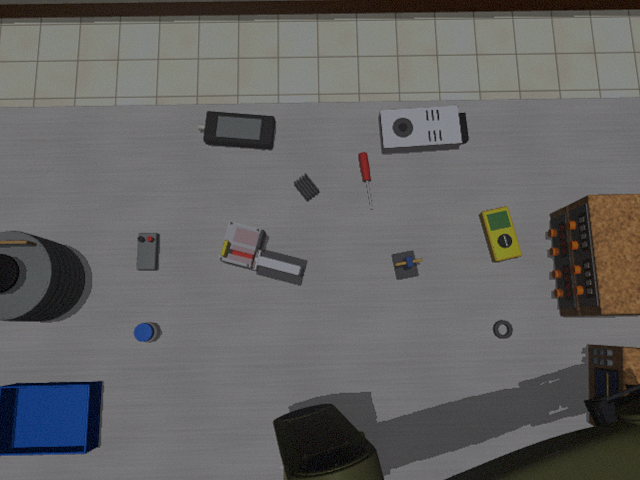

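View pics/scene0.png

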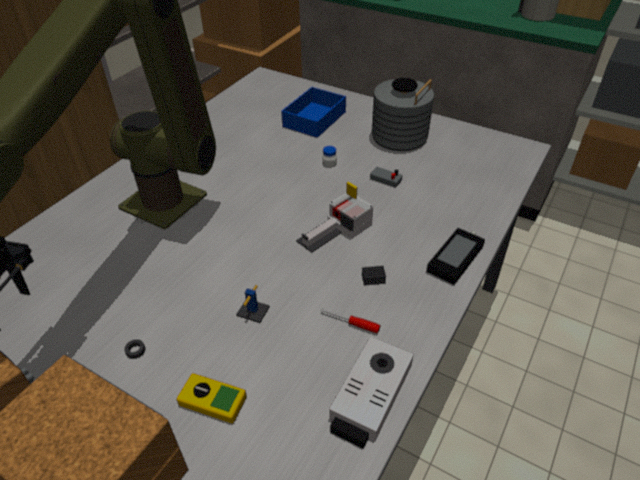

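The top view shows the ejector around (245,250), with its yellow paddle at (224,248) and its rail running to (300,268). The gauge is at (406,263). The scene view agrees: ejector (350,212), gauge (252,300).

```bash
cat > h.py <<'E'
import cv2,numpy as np
from scipy.spatial.transform import Rotation as Rn
from plant import ctrl,optics
def ray(n,u,v,ci=None):
    c=ci or optics.camera_info(n);K=c["intrinsics"];T=c["cam_to_world"]
    a=np.array([(u-K[0][2])/K[0][0],(v-K[1][2])/K[1][1]])
    if n=="wrist":
        r=np.linalg.norm(a);d=np.r_[a/(r+1e-12)*np.sin(r),np.cos(r)]
    else: d=np.r_[a,1]
    T=np.array(T);return T[:3,3],T[:3,:3]@(d/np.linalg.norm(d))
def plane(n,u,v,z,ci=None):
    o,d=ray(n,u,v,ci);return o+d*(z-o[2])/d[2]
def tcp():
    s=ctrl.state();return np.array(s["ee_pos"]),Rn.from_euler("xyz",s["orientation"])
def rel(p,R):  # shift mm and rotvec in tool frame from the measured pose
    q,S=tcp();return np.round(S.inv().apply(np.array(p)-q)*1000,1),np.round((S.inv()*R).as_rotvec(),3)
E
python3 - <<'E'
from h import *
for nm,u,v,z in [("paddle",224,246,.125),("railend",303,268,.042),("railstart",257,258,.03),("gauge post",407,260,.08),("pinL",394,265,.065),("pinR",421,260,.065),("jar",145,332,.06),("term",147,252,.04),("heats",306,187,.03)]: print(nm,plane("top",u,v,z).round(3))
s=ctrl.state();T=np.array(optics.camera_info("wrist")["cam_to_world"]);q,S=tcp()
print(S.inv().apply(T[:3,3]-q),(S.inv().as_matrix()@T[:3,:3]).round(3), optics.camera_info("wrist")["intrinsics"])
i=cv2.imread("pics/top0.png");a=cv2.resize(i[215:295,210:320],None,fx=4,fy=4,interpolation=2);b=cv2.resize(i[235:295,380:440],None,fx=5,fy=5,interpolation=2)
o=np.zeros((320,750,3),np.uint8);o[:320,:440]=a;o[:300,445:745]=b;cv2.imwrite("pics/z.png",o)
E
```

```text
paddle [0.566 0.237 0.125]
railend [0.517 0.047 0.042]
railstart [0.547 0.168 0.03 ]
gauge post [ 0.528 -0.219  0.08 ]
pinL [ 0.518 -0.187  0.065]
pinR [ 0.53  -0.257  0.065]
jar [0.362 0.444 0.06 ]
term [0.567 0.455 0.04 ]
heats [0.739 0.037 0.03 ]
[ 0.07801436 -0.0010143  -0.20939165] [[-0.001 -0.961 -0.277]
 [ 1.    -0.001 -0.002]
 [ 0.002 -0.277  0.961]] [[371.64829954   0.         320.53626305]
 [  0.         371.64829954 236.6918019 ]
 [  0.           0.           1.        ]]
```

View pics/z.png

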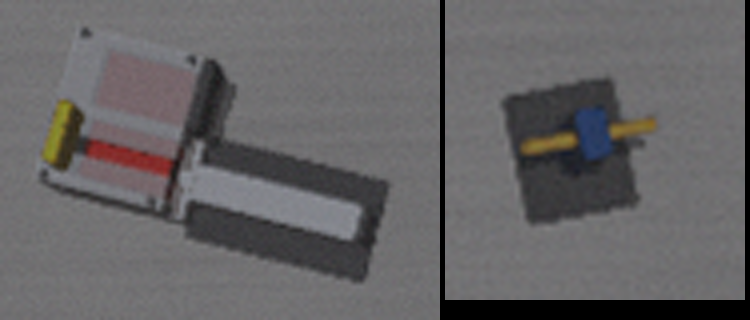

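The zoom shows the lane running about 13.6° right-down, with the red spacer at crop (130,157), the rail to (360,220) and the paddle at (62,135). The pin tips are at crop (522,147) and (655,125). I'll go above the paddle side.

Run:
```python
from h import *
print(rel([.59,.30,.25],Rn.from_euler("xyz",[np.pi,0,1.335])))
```

```text
(array([ 654. , -751.4,  -74. ]), array([-2.000e-03, -1.000e-03, -1.019e+00]))
```

>>> servo_tool(series=[[0,0,-0.12,0,-20,-45,0],[0,0,-0.25,30,-50,-74,0],[0,0,-0.4,62,-85,-74,0],[0,0,-0.55,95,-122,-74,0],[0,0,-0.7,128,-158,-74,0],[0,0,-0.85,160,-195,-74,0],[0,0,-1.0,193,-232,-74,0],[0,0,-1.019,226,-268,-74,0]])

```text
time: 0.9
ee_pos: [0.3336, -0.2909, 0.2492]
orientation: [-3.142, -0.0, 1.337]
wrist_force: [1.0, 0.2, 0.1]
finger_gap: 0.0368
grip_force: 0.0
```

Run:
```python
from h import *
print(ctrl.state()); print(rel([.59,.30,.25],Rn.from_euler("xyz",[np.pi,0,1.335])))
```

```text
{'time': 0.9, 'joint_pos': array([-8.38701022e-01, -3.90297534e-01,  1.99183008e+00,  2.07207099e-04,
        1.54030240e+00, -6.04918653e-01]), 'joint_velocities': array([ 0.9811789 , -0.39822497,  0.29170669,  0.00422894,  0.09977662,
        0.85162754]), 'effort': array([ -5.9402217 , -18.06061327, -37.2180891 ,  -0.11142424,
         0.16696884,  -1.17533706]), 'ee_pos': array([ 0.33356211, -0.29087094,  0.2491903 ]), 'orientation': array([-3.14151114e+00, -3.08148364e-04,  1.33700760e+00]), 'wrist_force': array([0.96437582, 0.15116775, 0.06020125]), 'moment': array([-0.03809001, -0.12092839, -0.03031704]), 'grip_force': 0.0, 'finger_gap': 0.03681158520241469}
(array([ 6.342e+02,  1.126e+02, -6.000e-01]), array([-0.   , -0.   ,  0.002]))
```

>>> servo_tool(series=[[0,0,0,44,8,0,0],[0,0,0,88,16,0,0],[0,0,0,132,24,0,0],[0,0,0,176,32,0,0],[0,0,0,220,40,0,0],[0,0,0,264,48,0,0],[0,0,0,308,56,0,0],[0,0,0,352,64,0,0]])

```text
time: 1.7
ee_pos: [0.4781, 0.0363, 0.2493]
orientation: [-3.141, 0.0, 1.335]
wrist_force: [0.8, 1.5, -0.2]
finger_gap: 0.0004
grip_force: 0.0
```

>>> servo_tool(series=[[0,0,0,44,8,0,0],[0,0,0,88,16,0,0],[0,0,0,132,24,0,0],[0,0,0,176,32,0,0],[0,0,0,220,40,0,0],[0,0,0,258,46,0,0],[0,0,0,258,46,0,0],[0,0,0,258,46,0,0]])

```text
time: 2.5
ee_pos: [0.5825, 0.2747, 0.2484]
orientation: [-3.14, 0.002, 1.336]
wrist_force: [-0.9, -0.6, -0.5]
finger_gap: 0.0009
grip_force: 0.0
```

Run:
```python
from h import *
import pickle
ci=optics.camera_info("wrist");im=optics.snapshot("wrist");pickle.dump(ci,open("w1.pkl","wb"))
print(tcp()[0],ctrl.state()["orientation"],ctrl.state()["finger_gap"]);cv2.imwrite("pics/w1.png",im)
```

```text
[0.58253851 0.27390124 0.24893618] [-3.14053855e+00  1.24466053e-03  1.33489135e+00] 0.0002890288930418276
```

View pics/w1.png

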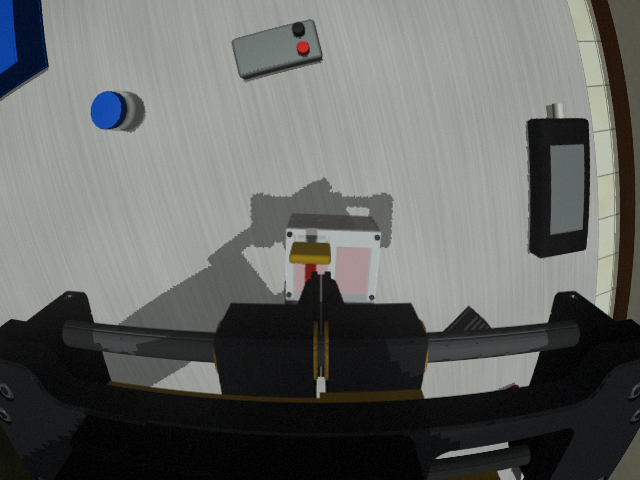

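The wrist view shows the paddle at (310,252), the housing's rear roof edge at row ~230 (columns 286–381), and the red spacer at (311,270) behind the paddle.

Run:
```python
from h import *
import pickle
ci=pickle.load(open("w1.pkl","rb"));im=cv2.imread("pics/w1.png")
h=cv2.cvtColor(im,cv2.COLOR_BGR2HSV)
m=cv2.inRange(h,(15,110,60),(35,255,255));m[:200]=0;m[290:]=0;m[:,:270]=0;m[:,350:]=0
v,u=np.where(m);print("yellow",u.min(),u.max(),v.min(),v.max())
for r in range(236,270,2): print(r,im[r,310],im[r,300])
P=lambda u,v,z:plane("wrist",u,v,z,ci)
for n,u,v,z in [("roofRL",286,229,.076),("roofRR",381,231,.076),("padTopFL",290.5,263,.125),("padTopFR",330,263,.125)]: print(n,P(u,v,z).round(4))
i=cv2.resize(im[205:305,270:395],None,fx=6,fy=6,interpolation=2);cv2.imwrite("pics/z2.png",i)
```

```text
yellow 290 330 242 264
236 [56 57 58] [160 158 152]
238 [56 58 59] [167 167 161]
240 [54 55 54] [172 172 167]
242 [31 59 66] [41 79 89]
244 [25 62 74] [25 62 74]
246 [26 64 75] [25 62 73]
248 [25 62 75] [21 60 73]
250 [28 63 77] [22 60 74]
252 [24 63 75] [26 62 76]
254 [24 66 84] [21 74 91]
256 [ 21 100 122] [ 25 104 126]
258 [ 22 116 140] [ 23 117 141]
260 [ 24 113 140] [ 19 107 131]
262 [ 25 104 126] [ 24 101 122]
264 [20 34 94] [145 146 168]
266 [ 24  28 110] [147 147 170]
268 [ 24  26 111] [147 146 170]
roofRL [0.5402 0.2618 0.076 ]
roofRR [0.6386 0.2359 0.076 ]
padTopFL [0.5434 0.2399 0.125 ]
padTopFR [0.5801 0.2311 0.125 ]
```

View pics/z2.png

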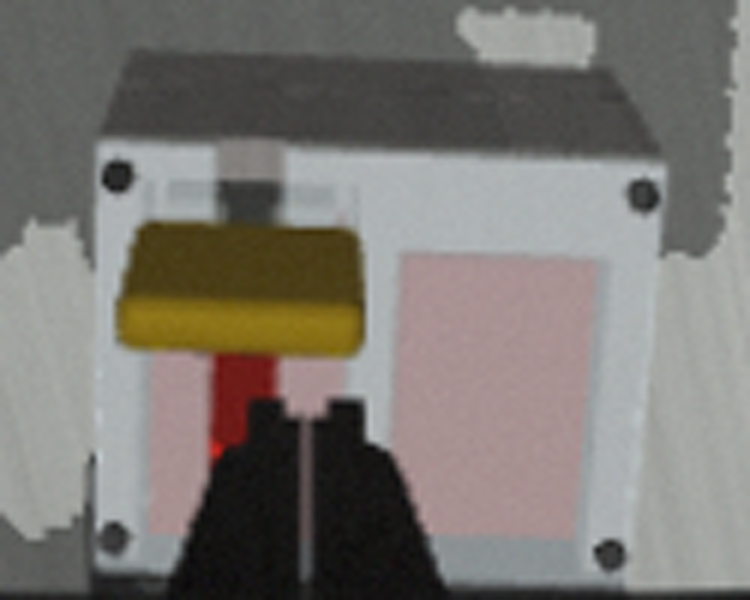

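>>> servo_tool(series=[[0,0,0.015,5,-11,45,0],[0,0,0.015,5,-11,90,0],[0,0,0.015,5,-11,135,0],[0,0,0.015,5,-11,157,0],[0,0,0.015,5,-11,157,0],[0,0,0.015,-5,-11,157,0],[0,0,0.015,-15,-11,157,0],[0,0,0.015,-22,-11,157,0]])

```text
time: 3.35
ee_pos: [0.5685, 0.2548, 0.0955]
orientation: [3.138, -0.002, 1.319]
wrist_force: [0.1, -0.1, -0.5]
finger_gap: 0.0008
grip_force: 0.0
```

>>> servo_tool(series=[[0,0,0,-10,0,0,0],[0,0,0,-20,0,0,0],[0,0,0,-30,0,0,0],[0,0,0,-40,0,0,0],[0,0,0,-50,0,0,0],[0,0,0,-58,0,0,0],[0,0,0,-65,0,0,0],[0,0,0,-65,0,0,0]])

```text
time: 4.15
ee_pos: [0.5508, 0.1919, 0.0926]
orientation: [-3.141, 0.0, 1.319]
wrist_force: [0.6, 0.9, 0.9]
finger_gap: 0.0006
grip_force: 0.0
```

Run:
```python
from h import *
O=np.array([.5537,.2055,0]);R=Rn.from_euler("z",-.25);p,S=tcp();print((R.inv().apply(p-O)*1000).round(1),ctrl.state()["wrist_force"],S.as_euler("xyz"))
```

```text
[  0.6 -13.9  92.6] [0.59050635 0.89581428 0.86238994] [-3.14146565e+00  1.23182071e-04  1.31901456e+00]
```

Run:
```python
from h import *
import pickle
ci=optics.camera_info("wrist");im=optics.snapshot("wrist");pickle.dump(ci,open("w2.pkl","wb"))
print(tcp()[0],ctrl.state()["wrist_force"]);cv2.imwrite("pics/w2.png",im)
t=optics.snapshot("top");s=optics.snapshot("scene")
o=np.zeros((560,800,3),np.uint8);o[:480:,:400]=cv2.resize(im[150:450,195:445],(400,480));o[:400,400:]=cv2.resize(s[170:270,280:380],(400,400));cv2.imwrite("pics/c2.png",o)
```

```text
[0.55100608 0.19235814 0.0926616 ] [-0.11943939  0.12749257  0.78180674]
```

View pics/c2.png

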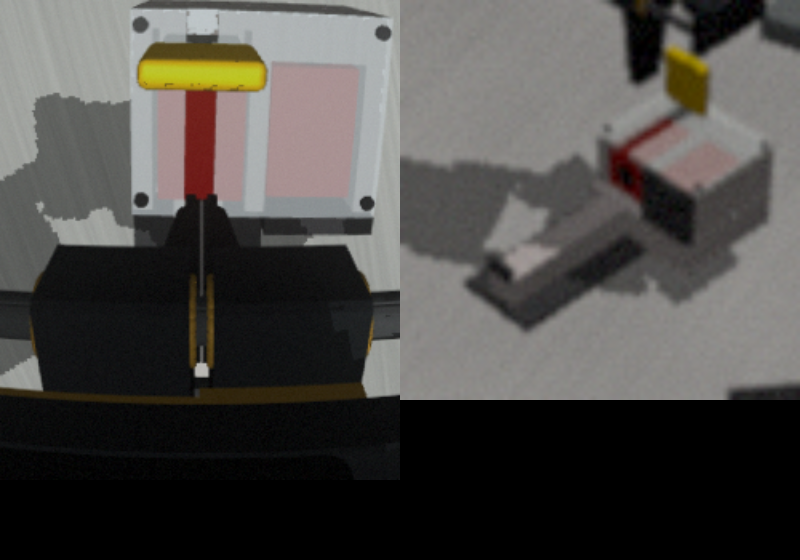

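The wrist crop shows the paddle still at the rear (y≈33), with the finger tips ahead of it. The scene crop seems to put the fingers behind the paddle. I'll check by projecting both.

Run:
```python
from h import *
c=optics.camera_info("scene");T=np.linalg.inv(c["cam_to_world"]);K=np.array(c["intrinsics"])
def pr(p):
    q=K@(T@np.r_[p,1])[:3];return (q[:2]/q[2]).round(1)
O=np.array([.5537,.2055,0]);R=Rn.from_euler("z",-.25)
print("tcp",pr(tcp()[0]))
for n,p in [("padbacktop rest",(0,.0415,.125)),("roofFL",(-.028,-.041,.076)),("roofFR",(.075,-.041,.076)),("roofRR",(.075,.051,.076)),("lip",(0,-.154,.042)),("rail",(0,-.067,.03)),("spacer",(0,-.067,.066))]: print(n,pr(O+R.apply(p)))
s=optics.snapshot("scene");cv2.imwrite("pics/s3.png",cv2.resize(s[110:290,230:430],None,fx=4,fy=3.3,interpolation=2))
print(tcp()[0])
```

```text
tcp [339.9 200.2]
padbacktop rest [352.6 183.4]
roofFL [326.4 204.6]
roofFR [351.8 220.5]
roofRR [372.9 205.9]
lip [305.8 235.8]
rail [327.  224.7]
spacer [326.9 215.5]
[0.55113145 0.19292236 0.09271452]
```

View pics/s3.png

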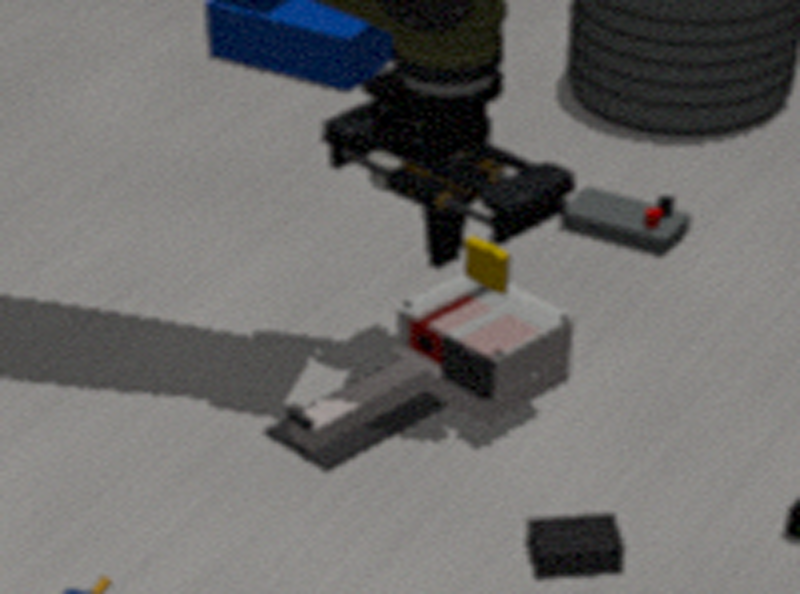

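The tip shows at scene (340,190), but the reported TCP projects to (340,200). So the real tip seems about 30 mm higher than reported. I'll compare with the start picture, where the fingers were open, and look closely at the tip.

Run:
```python
from h import *
c=optics.camera_info("scene");T=np.linalg.inv(c["cam_to_world"]);K=np.array(c["intrinsics"])
def pr(p,nm="scene"):
    c=optics.camera_info(nm);T=np.linalg.inv(c["cam_to_world"]);K=np.array(c["intrinsics"])
    q=K@(T@np.r_[p,1])[:3];return (q[:2]/q[2]).round(1)
R=Rn.from_euler("xyz",[np.pi,0,.316]);p=np.array([.2017,-.6172,.1745])
for s in(.0475,-.0475,.0595,-.0595):print("start tip",s,pr(p+R.apply([0,s,0])))
i=cv2.imread("pics/scene0.png")
s=optics.snapshot("scene");p,S=tcp();print(p)
for z in(0,.02,.03,.04):print(z,pr(p+[0,0,z]))
o=np.zeros((500,800,3),np.uint8);o[:480,:320]=np.clip(cv2.resize(i[200:320,0:80],None,fx=4,fy=4).astype(int)*2,0,255)
o[:480,330:650]=np.clip(cv2.resize(s[150:230,310:363],(320,480)).astype(int)*2,0,255);cv2.imwrite("pics/c4.png",o)
```

```text
start tip 0.0475 [  3.  340.6]
start tip -0.0475 [ 30.2 306.6]
start tip 0.0595 [ -0.6 345.1]
start tip -0.0595 [ 33.4 302.6]
[0.5511229  0.19298688 0.09269128]
0 [340.  200.2]
0.02 [340.  194.9]
0.03 [340.1 192.2]
0.04 [340.1 189.4]
```

View pics/c4.png

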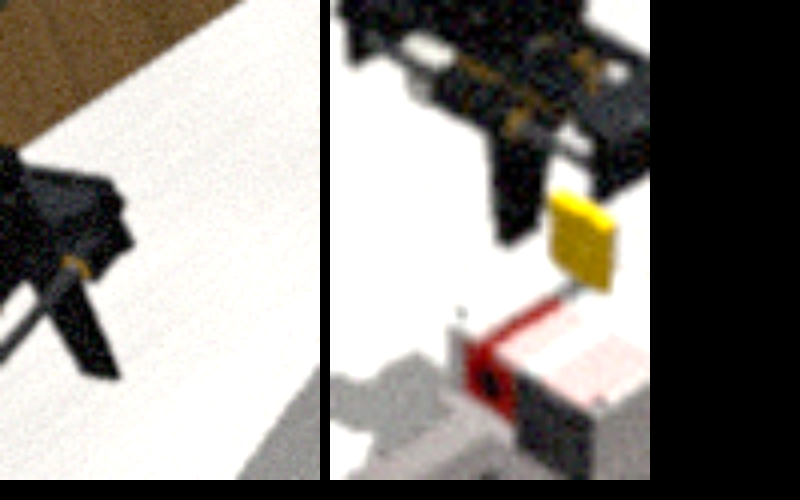

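Both pictures put the tips about 33 mm behind the reported TCP along the tool axis, so I passed over the paddle. I'll go back and push lower, watching the force.

>>> servo_tool(series=[[0,0,0,0,0,-40,0],[0,0,0,0,0,-70,0],[0,0,0,40,0,-70,0],[0,0,0,80,0,-70,0],[0,0,0,95,0,-50,0],[0,0,0,95,0,-10,0],[0,0,0,95,0,24,0],[0,0,0,95,0,24,0]])

```text
time: 5.2
ee_pos: [0.57, 0.2835, 0.062]
orientation: [-3.132, 0.007, 1.321]
wrist_force: [-0.2, 0.5, -0.8]
finger_gap: 0.0002
grip_force: 0.0
```

>>> servo_tool(series=[[0,0,0,-8,0,0,0],[0,0,0,-14,0,0,0],[0,0,0,-20,0,0,0],[0,0,0,-26,0,0,0],[0,0,0,-34,0,0,0],[0,0,0,-42,0,0,0],[0,0,0,-42,0,0,0]])

```text
time: 5.9
ee_pos: [0.5648, 0.2438, 0.0698]
orientation: [3.14, -0.002, 1.319]
wrist_force: [0.5, 2.6, 2.1]
finger_gap: 0.0005
grip_force: 1.5
```

>>> servo_tool(series=[[0,0,0,-9,0,0,0],[0,0,0,-18,0,0,0],[0,0,0,-27,0,0,0],[0,0,0,-36,0,0,0],[0,0,0,-45,0,0,0],[0,0,0,-53,0,0,0],[0,0,0,-58,0,0,0],[0,0,0,-58,0,0,0]])

```text
time: 6.7
ee_pos: [0.5497, 0.1893, 0.0696]
orientation: [-3.141, -0.004, 1.319]
wrist_force: [-1.6, 7.8, 4.4]
finger_gap: 0.0005
grip_force: 3.2
```

Run:
```python
from h import *
O=np.array([.5537,.2055,0]);R=Rn.from_euler("z",-.25);p,S=tcp();print((R.inv().apply(p-O)*1000).round(1),ctrl.state()["wrist_force"])
ci=optics.camera_info("wrist");im=optics.snapshot("wrist")
h=cv2.cvtColor(im,cv2.COLOR_BGR2HSV);m=cv2.inRange(h,(22,150,60),(35,255,255));m[380:]=0;m[:,:250]=0;m[:,400:]=0
v,u=np.where(m);print(u.min(),u.max(),v.min(),v.max())
s=optics.snapshot("scene");o=np.zeros((480,800,3),np.uint8);o[:,:400]=cv2.resize(im[150:390,220:420],(400,480));o[:400,400:]=cv2.resize(s[150:250,280:380],(400,400));cv2.imwrite("pics/c5.png",o)
```

```text
[  0.1 -16.6  69.6] [-1.58304815  7.83320238  4.37315598]
285 353 293 370
```

View pics/c5.png

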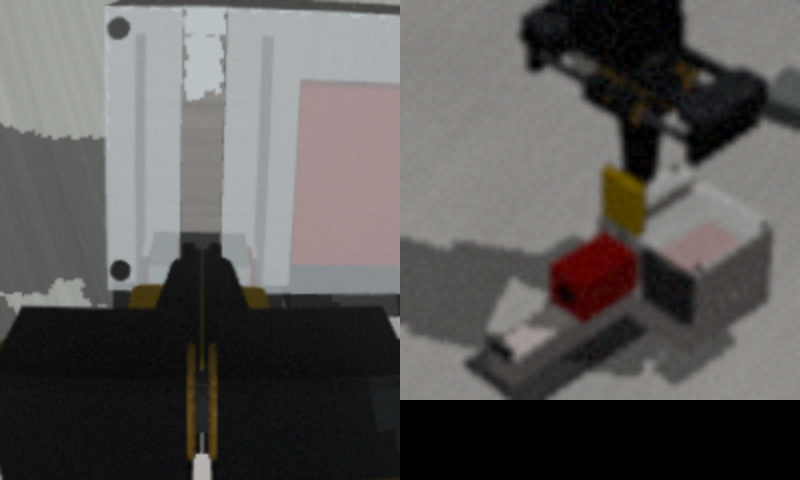

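The spacer is out on the rail and the paddle is near full travel. I'll push a few mm more to be sure, then retreat.

>>> servo_tool(series=[[0,0,0,-3,0,0,0],[0,0,0,-5,0,0,0],[0,0,0,-5,0,0,0],[0,0,0,-5,0,0,0]])

```text
time: 7.2
ee_pos: [0.5488, 0.1862, 0.0697]
orientation: [-3.141, -0.006, 1.319]
wrist_force: [-1.5, 9.8, 3.3]
finger_gap: 0.0006
grip_force: 5.0
```

>>> servo_tool(series=[[0,0,0,-3,0,0,0],[0,0,0,-5,0,0,0],[0,0,0,-5,0,0,0],[0,0,0,-5,0,0,0]])

```text
time: 7.6
ee_pos: [0.5489, 0.1862, 0.0699]
orientation: [3.14, -0.017, 1.319]
wrist_force: [4.0, 25.2, -2.2]
finger_gap: 0.0007
grip_force: 12.7
```

Hard stop reached: force rises with no motion. I'll back off, then rise.

>>> servo_tool(series=[[0,0,0,20,0,0,0],[0,0,0,45,0,0,0],[0,0,0,75,0,0,0],[0,0,0,105,0,0,0],[0,0,0,105,0,-45,0],[0,0,0,105,0,-90,0.6],[0,0,0,60,0,-130,1],[0,0,0,20,0,-130,1]])

```text
time: 8.4
ee_pos: [0.5546, 0.1981, 0.2042]
orientation: [3.134, -0.003, 1.323]
wrist_force: [1.2, 0.0, 0.3]
finger_gap: 0.0192
grip_force: 0.0
```

Run:
```python
from h import *
import pickle
ci=optics.camera_info("wrist");im=optics.snapshot("wrist");pickle.dump(ci,open("w3.pkl","wb"));cv2.imwrite("pics/w3.png",im)
O=np.array([.5537,.2055,0]);R=Rn.from_euler("z",-.25);p,S=tcp();print((R.inv().apply(p-O)*1000).round(1))
def msk(i):
    h=cv2.cvtColor(i,cv2.COLOR_BGR2HSV);return cv2.inRange(h,(0,130,40),(8,255,255))|cv2.inRange(h,(172,130,40),(180,255,255))
for n in("wrist","top","scene"):
    i=im if n=="wrist" else optics.snapshot(n)
    if n!="wrist":cv2.imwrite(f"pics/{n}3.png",i)
    k,l,st,ce=cv2.connectedComponentsWithStats(msk(i))
    for j in range(1,k):
        if st[j][4]>40: print(n,st[j],ce[j].round(1), plane(n,*ce[j],.066,ci if n=="wrist" else None).round(3))
```

```text
[  2.4 -14.  203. ]
wrist [ 298  239   37   62 1957] [316.3 270.2] [0.537 0.146 0.066]
wrist [503 362  33  27 470] [519.7 376.7] [ 0.756 -0.072  0.066]
top [359 153  11  28 216] [364.2 166. ] [ 0.783 -0.119  0.066]
top [255 252  24  19 313] [266.6 260.8] [0.535 0.139 0.066]
scene [317 209  21  22 311] [327.4 219.1] [0.546 0.127 0.066]
scene [349 316  31  17 274] [364.  323.9] [ 0.817 -0.16   0.066]
```

>>> servo_tool(series=[[0,0,0,-30,0,0,1],[0,0,0,-56,0,30,1],[0,0,0,-56,0,60,1],[0,0,0,-56,0,60,1],[0,0,0,-56,0,60,1]])

```text
time: 9.05
ee_pos: [0.5377, 0.1437, 0.1376]
orientation: [-3.139, 0.001, 1.321]
wrist_force: [0.3, 0.9, -0.2]
finger_gap: 0.0711
grip_force: 0.0
```

Run:
```python
from h import *
import pickle
ci=optics.camera_info("wrist");im=optics.snapshot("wrist");pickle.dump(ci,open("w4.pkl","wb"));cv2.imwrite("pics/w4.png",im)
O=np.array([.5537,.2055,0]);R=Rn.from_euler("z",-.25);p,S=tcp();print((R.inv().apply(p-O)*1000).round(1),S.as_euler("xyz"),ctrl.state()["finger_gap"])
s=optics.snapshot("scene");o=np.zeros((480,800,3),np.uint8);o[:,:400]=cv2.resize(im[150:390,220:420],(400,480));o[:400,400:]=cv2.resize(s[150:250,280:380],(400,400));cv2.imwrite("pics/c6.png",o)
```

```text
[  0.8 -63.3 139.2] [ 3.14144918e+00 -6.80417330e-05  1.32068299e+00] 0.07460762805944818
```

View pics/c6.png

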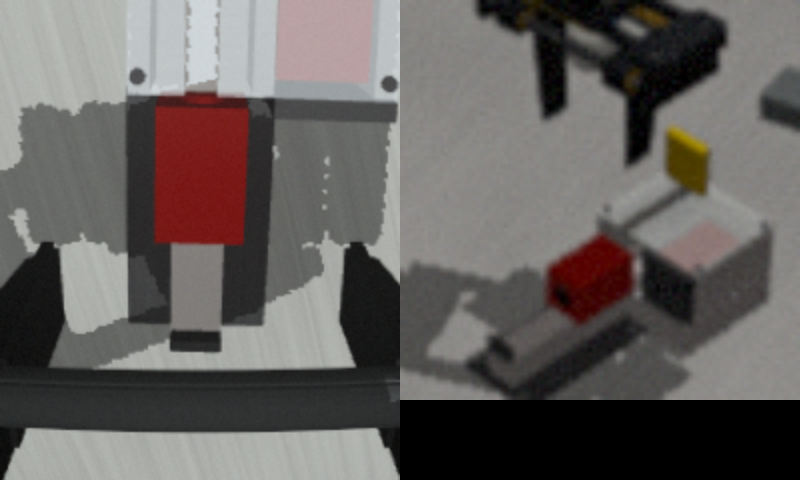

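The spacer lies on the rail with its top face at wrist columns 296–344 and rows 202–271. The paddle has sprung back and the fingers straddle the spacer. That was the tenth and last picture, so it's numbers only from here.

Run:
```python
from h import *
import pickle
ci=pickle.load(open("w4.pkl","rb"));p,S=tcp()
pts=np.array([plane("wrist",u,v,.066,ci) for u,v in[(297,202),(344,203),(342,271),(297,271)]]);c=pts.mean(0)
print(c,np.linalg.norm(pts-np.roll(pts,1,0),axis=1).round(4)); 
print("tool-frame offset mm",(S.inv().apply(c-p)*1000).round(1)); d=pts[0]-pts[3];print(np.arctan2(d[1],d[0]),np.arctan2(*(pts[1]-pts[2])[1::-1]))
# tip geometry: rays of finger tip top corners at v=271, u=245/392 in tool frame
T=np.array(ci["cam_to_world"])
for u in(245,392.5):
    o,dd=ray("wrist",u,271,ci);a=S.inv().apply(o-p);b=S.inv().apply(dd)
    for y in(.0373,): 
        t=(np.sign(b[1])*y-a[1])/b[1];print(((a+b*t)*1000).round(1))
```

```text
[0.53541233 0.14161232 0.066     ] [0.0568 0.0362 0.056  0.0365]
tool-frame offset mm [-3.4 -3.4 74.1]
1.3018821378166834 1.3080396639333438
[ 16.5 -37.3 -48.9]
[  4.1  37.3 -17.4]
```

>>> servo_tool(series=[[0,0,0.015,-3.4,-3.4,30,1],[0,0,0.015,-3.4,-3.4,65,1],[0,0,0.015,-3.4,-3.4,100,1],[0,0,0.015,-3.4,-3.4,130,1],[0,0,0.015,-3.4,-3.4,142,1],[0,0,0.015,-3.4,-3.4,142,1]])

```text
time: 9.75
ee_pos: [0.5337, 0.1411, -0.004]
orientation: [-3.14, 0.001, 1.306]
wrist_force: [0.4, -0.2, 0.8]
finger_gap: 0.095
grip_force: 0.0
```

>>> servo_tool(series=[[0,0,0,0,0,0,0.7],[0,0,0,0,0,0,0.4],[0,0,0,0,0,0,0.3],[0,0,0,0,0,0,0.2],[0,0,0,0,0,0,0],[0,0,0,0,0,0,0],[0,0,0,0,0,0,0],[0,0,0,0,0,0,0]], newtons=30)

```text
time: 10.55
ee_pos: [0.5343, 0.1408, -0.0033]
orientation: [3.141, -0.0, 1.305]
wrist_force: [0.2, -0.6, -0.4]
finger_gap: 0.0366
grip_force: 0.3
```

>>> servo_tool(series=[[0,0,0,0,0,0,0],[0,0,0,0,0,0,0],[0,0,0,0,0,-20,0],[0,0,0,0,0,-50,0],[0,0,0,0,0,-90,0],[0,0,0,0,0,-135,0],[0,0,0,0,0,-180,0],[0,0,0,0,0,-203,0]])

```text
time: 11.35
ee_pos: [0.5358, 0.1411, 0.2044]
orientation: [3.136, -0.003, 1.305]
wrist_force: [1.7, -0.0, -1.5]
finger_gap: 0.0359
grip_force: 30.0
```

Run:
```python
from h import *
L=plane("top",395.4,264.4,.065);Rr=plane("top",422,260,.065);G=(L+Rr)/2;d=L-Rr;print(L,Rr,G,np.linalg.norm(d),np.arctan2(d[1],d[0]))
print(rel([.548,-.35,.2],Rn.from_euler("xyz",[np.pi,0,np.arctan2(d[1],d[0])])),ctrl.state()["finger_gap"],ctrl.state()["grip_force"],ctrl.state()["wrist_force"])
```

```text
[ 0.51947844 -0.19077481  0.065     ] [ 0.52954981 -0.25970718  0.065     ] [ 0.52451413 -0.225241    0.065     ] 0.06966422264839918 1.7158748466772367
(array([-470.7,  140.8,    4. ]), array([ 0.006, -0.001, -0.411])) 0.03593558770479699 29.99965882860124 [ 1.66723733 -0.02114585 -1.48463278]
```

>>> servo_tool(series=[[0,0,-0.05,-40,12,0,0],[0,0,-0.1,-80,24,0,0],[0,0,-0.15,-120,36,0,0],[0,0,-0.2,-160,48,0,0],[0,0,-0.25,-200,60,0,0],[0,0,-0.3,-240,72,0,0],[0,0,-0.36,-280,84,0,0],[0,0,-0.41,-320,96,0,0]])

```text
time: 12.15
ee_pos: [0.5421, -0.1947, 0.1991]
orientation: [-3.141, -0.001, 1.717]
wrist_force: [1.0, 0.5, -1.3]
finger_gap: 0.0359
grip_force: 30.0
```

Run:
```python
from h import *
print(rel([.548,-.35,.2],Rn.from_euler("xyz",[np.pi,0,1.716])))
```

```text
(array([-154.5,  -16.8,   -1. ]), array([-0.001, -0.001,  0.001]))
```

>>> servo_tool(series=[[0,0,0,-40,-4,0,0],[0,0,0,-80,-8,0,0],[0,0,0,-120,-12,0,0],[0,0,0,-150,-16,0,0],[0,0,0,-150,-16,0,0],[0,0,0,-150,-16,0,0]])

```text
time: 12.75
ee_pos: [0.5479, -0.3439, 0.1987]
orientation: [-3.141, -0.002, 1.714]
wrist_force: [0.6, 0.4, -1.8]
finger_gap: 0.0362
grip_force: 30.0
```

Run:
```python
from h import *
import pickle
p,S=tcp();ci=optics.camera_info("wrist");im=optics.snapshot("wrist");pickle.dump(ci,open("w5.pkl","wb"));cv2.imwrite("pics/w5.png",im)
print(p,S.as_euler("xyz"))
h=cv2.cvtColor(im,cv2.COLOR_BGR2HSV)
for nm,m in[("brass",cv2.inRange(h,(12,100,50),(32,255,255))),("blue",cv2.inRange(h,(100,100,30),(130,255,255))),("red",cv2.inRange(h,(0,130,40),(8,255,255)))]:
    k,l,st,ce=cv2.connectedComponentsWithStats(m)
    for j in range(1,k):
        if st[j][4]>40: print(nm,st[j],ce[j].round(1),plane("wrist",*ce[j],.065 if nm!="blue" else .08,ci).round(4))
```

```text
[ 0.54788948 -0.34391725  0.19865899] [-3.14050925e+00 -1.81650978e-03  1.71356456e+00]
brass [310  50   9  27 226] [313.8  63.7] [ 0.5208 -0.2022  0.065 ]
brass [310  95  10  31 268] [314.7 109.8] [ 0.5278 -0.245   0.065 ]
brass [382 291  27  19 296] [394.5 298.4] [ 0.6349 -0.4176  0.065 ]
brass [237 320  15  58 453] [242.7 348.3] [ 0.4829 -0.5019  0.065 ]
brass [391 320  14  58 459] [398.5 348.7] [ 0.6534 -0.4781  0.065 ]
brass [ 169  383  323   20 1672] [362.9 394.5] [ 0.6268 -0.5475  0.065 ]
brass [  0 424  34  56 860] [ 11.8 459.5] [-0.0307 -0.944   0.065 ]
blue [300  77  30  24 563] [314.1  86.4] [ 0.5247 -0.2253  0.08  ]
red [ 524   49   59   30 1052] [554.1  63.7] [ 0.7646 -0.1424  0.065 ]
red [ 276  238   90   98 8037] [320.5 287.4] [ 0.5573 -0.4153  0.065 ]
red [282 366  78   9 692] [320.6 370. ] [ 0.572 -0.517  0.065]
```

Run:
```python
from h import *
import pickle
ci=pickle.load(open("w5.pkl","rb"));p,S=tcp()
L=plane("wrist",313.4,50,.065,ci);Rr=plane("wrist",315.2,126,.065,ci);d=L-Rr;yaw=np.arctan2(d[1],d[0]);print(L,Rr,np.linalg.norm(d),yaw,(L+Rr)/2)
im=cv2.imread("pics/w5.png");h=cv2.cvtColor(im,cv2.COLOR_BGR2HSV);m=cv2.inRange(h,(0,130,40),(8,255,255))
for r in range(238,300,8):
    u=np.where(m[r,260:380])[0];print(r,u.min()+260 if len(u) else 0,u.max()+260 if len(u) else 0,im[r,320])
# predicted pixels of spacer top end corners, tool x=+29, z=-51.5+-18
T=np.linalg.inv(np.array(ci["cam_to_world"]))
for q in [(.029,.018,-.0695),(.029,.018,-.0335),(-.027,.018,-.0695)]:
    c=(T@np.r_[p+S.apply(q),1])[:3];r=np.arctan2(np.hypot(c[0],c[1]),c[2]);print(q,320.5+371.6*r*c[0]/np.hypot(c[0],c[1]),236.7+371.6*r*c[1]/np.hypot(c[0],c[1]))
g=np.array([np.cos(1.732),np.sin(1.732),0]);G=(L+Rr)/2
tgt=G-g*(.079+.001);tgt[2]=.0135
print(rel(tgt,Rn.from_euler("xyz",[np.pi,0,1.732])))
```

```text
[ 0.51858238 -0.18918503  0.065     ] [ 0.53029471 -0.25975046  0.065     ] 0.0715308240409487 1.7352751535588051 [ 0.52443855 -0.22446775  0.065     ]
238 285 356 [34 34 73]
246 282 359 [ 19  26 126]
254 280 361 [ 19  24 126]
262 276 364 [23 25 94]
270 277 364 [ 16  20 125]
278 276 364 [ 15  20 126]
286 277 364 [ 13  16 124]
294 277 364 [ 11  19 124]
(0.029, 0.018, -0.0695) 367.5120469078581 259.5548389240893
(0.029, 0.018, -0.0335) 358.7022890661523 235.1289360797459
(-0.027, 0.018, -0.0695) 361.4904697249039 372.8864464901045
(array([ 40.6,  -4.8, 185.5]), array([-0.001, -0.001, -0.017]))
```

Run:
```python
from h import *
import itertools
p,S=tcp();s=optics.snapshot("scene");h=cv2.cvtColor(s,cv2.COLOR_BGR2HSV)
m=cv2.inRange(h,(0,130,30),(9,255,255))|cv2.inRange(h,(172,130,30),(180,255,255))
k,l,st,ce=cv2.connectedComponentsWithStats(m)
for j in range(1,k):
    if st[j][4]>60: print(st[j],ce[j].round(1))
c=optics.camera_info("scene");T=np.linalg.inv(c["cam_to_world"]);K=np.array(c["intrinsics"])
for x,z in[(.001,-.0515),(-.002,-.043),(.001,-.035)]:
    q=np.array([(x+a,b,z+d) for a,b,d in itertools.product((-.028,.028),(-.018,.018),(-.018,.018))])
    w=(T[:3,:3]@(p+S.apply(q)).T+T[:3,3:]);w=K@w;w=(w[:2]/w[2]).T;print(x,z,w.min(0).round(1),w.max(0).round(1))
```

```text
[203 267  21  27 383] [213.3 280.4]
[348 316  32  17 274] [363.8 323.9]
0.001 -0.0515 [201.3 261.3] [231.6 295.1]
-0.002 -0.043 [201.2 264.9] [231.5 298.7]
0.001 -0.035 [202.5 266.6] [232.6 300.2]
```

>>> servo_tool(series=[[0,0,-0.017,0,-4.8,45,0],[0,0,-0.017,0,-4.8,90,0],[0,0,-0.017,0,-4.8,135,0],[0,0,-0.017,10,-4.8,170,0],[0,0,-0.017,25,-4.8,184,0],[0,0,-0.017,36,-4.8,184,0],[0,0,-0.017,36,-4.8,184,0],[0,0,-0.017,36,-4.8,184,0]])

```text
time: 13.65
ee_pos: [0.5407, -0.3097, 0.019]
orientation: [3.138, 0.004, 1.733]
wrist_force: [-0.4, -0.1, -1.0]
finger_gap: 0.0359
grip_force: 30.0
```

Run:
```python
from h import *
import pickle
p,S=tcp();ci=optics.camera_info("wrist");im=optics.snapshot("wrist");pickle.dump(ci,open("w6.pkl","wb"));cv2.imwrite("pics/w6.png",im)
G=np.array([.52444,-.22447,0]);g=Rn.from_euler("z",1.732-np.pi/2)
print("tcp gauge frame",(g.inv().apply(p-G)*1000).round(1),S.as_euler("xyz"),ctrl.state()["wrist_force"])
h=cv2.cvtColor(im,cv2.COLOR_BGR2HSV)
m=cv2.inRange(h,(12,100,50),(32,255,255));m[290:]=0
k,l,st,ce=cv2.connectedComponentsWithStats(m)
for j in range(1,k):
    if st[j][4]>30:
        print(st[j],ce[j].round(1))
        for r in range(st[j][1],st[j][1]+st[j][3],4): 
            u=np.where(l[r]==j)[0];print("  ",r,u.min(),u.max())
m=cv2.inRange(h,(0,130,40),(8,255,255))
for r in range(228,275,4):
    u=np.where(m[r,260:380])[0];print(r,(u.min()+260,u.max()+260) if len(u) else 0,im[r,320])
```

```text
tcp gauge frame [  2.4 -86.8  19. ] [3.13765825 0.00403857 1.73302696] [-0.65383564  0.7187607  -1.42610421]
[ 307   36   19   60 1041] [316.5  66.4]
   36 315 318
   40 309 324
   44 308 325
   48 308 325
   52 308 325
   56 308 325
   60 308 325
   64 308 325
   68 308 325
   72 308 325
   76 308 325
   80 308 325
   84 308 325
   88 308 325
   92 308 325
[ 308  135   19   63 1085] [316.8 164.4]
   135 308 325
   139 308 326
   143 308 326
   147 308 325
   151 308 325
   155 308 325
   159 308 325
   163 308 325
   167 308 326
   171 308 325
   175 308 325
   179 309 325
   183 309 325
   187 309 325
   191 309 325
   195 312 322
228 0 [118 123 121]
232 0 [116 120 117]
236 0 [118 121 118]
240 (np.int64(284), np.int64(357)) [28 29 83]
244 (np.int64(283), np.int64(358)) [ 22  26 125]
248 (np.int64(281), np.int64(359)) [ 25  26 140]
252 (np.int64(280), np.int64(361)) [ 23  25 142]
256 (np.int64(279), np.int64(362)) [15 21 90]
260 (np.int64(277), np.int64(364)) [15 17 76]
264 (np.int64(276), np.int64(365)) [ 23  27 143]
268 (np.int64(276), np.int64(364)) [ 20  23 141]
272 (np.int64(277), np.int64(365)) [ 20  24 144]
```

>>> servo_tool(series=[[0,0,0,5,-2,1,0],[0,0,0,10,-2,1,0],[0,0,0,10,-2,1,0],[0,0,0,10,-2,1,0],[0,0,0,10,-2,1,0]])

```text
time: 14.2
ee_pos: [0.5349, -0.2996, 0.0147]
orientation: [3.142, 0.0, 1.732]
wrist_force: [-1.3, -1.2, -1.2]
finger_gap: 0.0356
grip_force: 30.0
```

```bash
cat > lk.py <<'E'
from h import *
p,S=tcp();ci=optics.camera_info("wrist");im=optics.snapshot("wrist")
G=np.array([.52444,-.22447,0]);g=Rn.from_euler("z",1.732-np.pi/2)
print("tcp gauge frame",(g.inv().apply(p-G)*1000).round(1),S.as_euler("xyz").round(3),ctrl.state()["wrist_force"].round(1))
h=cv2.cvtColor(im,cv2.COLOR_BGR2HSV)
m=cv2.inRange(h,(12,100,50),(32,255,255));m[290:]=0
k,l,st,ce=cv2.connectedComponentsWithStats(m)
for j in range(1,k):
    if st[j][4]>30: 
        print(st[j],ce[j].round(1))
        for e in(st[j][1],st[j][1]+st[j][3]): print((g.inv().apply(plane("wrist",ce[j][0],e,.065,ci)-G)*1000).round(1))
m=cv2.inRange(h,(0,130,40),(8,255,255))
for r in(244,252,264,270):
    u=np.where(m[r,260:380])[0];print(r,(u.min()+260,u.max()+260) if len(u) else 0)
E
python3 lk.py
```

```text
tcp gauge frame [ -1.7 -75.8  14.7] [3.142 0.    1.732] [ 0.1  0.3 -0.8]
[ 316   58   20   64 1168] [325.1  90.6]
[-0.2 36.  65. ]
[-0.3  8.2 65. ]
[ 316  162   20   62 1090] [325.4 191.2]
[-0.1 -9.  65. ]
[ -0.1 -36.3  65. ]
244 (np.int64(283), np.int64(358))
252 (np.int64(280), np.int64(361))
264 (np.int64(276), np.int64(365))
270 (np.int64(276), np.int64(364))
```

>>> servo_tool(series=[[0,0,0,0,1.7,1.5,0],[0,0,0,4,1.7,1.5,0],[0,0,0,8,1.7,1.5,0],[0,0,0,11,1.7,1.5,0],[0,0,0,14,1.7,1.5,0],[0,0,0,17,1.7,1.5,0],[0,0,0,17,1.7,1.5,0],[0,0,0,17,1.7,1.5,0]])

```text
time: 15.05
ee_pos: [0.5339, -0.2823, 0.0132]
orientation: [3.142, 0.0, 1.732]
wrist_force: [-0.4, 0.3, -1.9]
finger_gap: 0.0355
grip_force: 30.0
```

```bash
python3 lk.py
```

```text
tcp gauge frame [  0.1 -58.6  13.2] [3.142 0.    1.732] [ 0.5 -0.4 -0.8]
[ 312   97   19   67 1219] [321.  131.2]
[-0.2 36.  65. ]
[-0.3  7.5 65. ]
[313 206  18  50 899] [321.5 230.5]
[ -0.1 -10.7  65. ]
[ -0.1 -33.5  65. ]
244 (np.int64(283), np.int64(358))
252 (np.int64(280), np.int64(361))
264 (np.int64(276), np.int64(365))
270 (np.int64(276), np.int64(364))
```

No force and 5 mm past the tip, so the hole is on this end. I'll go deeper.

>>> servo_tool(series=[[0,0,0,4,0,0,0],[0,0,0,8,0,0,0],[0,0,0,11,0,0,0],[0,0,0,13,0,0,0],[0,0,0,13,0,0,0],[0,0,0,13,0,0,0],[0,0,0,13,0,0,0],[0,0,0,13,0,0,0]])

```text
time: 15.9
ee_pos: [0.5319, -0.2697, 0.0132]
orientation: [3.142, 0.0, 1.732]
wrist_force: [-0.1, -0.3, -0.4]
finger_gap: 0.0363
grip_force: 30.0
```

```bash
python3 lk.py
```

```text
tcp gauge frame [  0.1 -45.8  13.2] [3.142 0.    1.732] [ 0.2  0.9 -0.6]
[ 312  128   19   67 1220] [321.1 161.5]
[-0.2 35.6 65. ]
[-0.3  6.9 65. ]
[313 237  18  19 341] [321.5 246. ]
[ -0.1 -11.8  65. ]
[ -0.1 -20.7  65. ]
244 (np.int64(283), np.int64(356))
252 (np.int64(280), np.int64(361))
264 (np.int64(276), np.int64(365))
270 (np.int64(276), np.int64(364))
```

Pin is 17–18 mm deep. Now back out and lift.

>>> servo_tool(series=[[0,0,0,-15,0,0,0],[0,0,0,-35,0,0,0],[0,0,0,-55,0,0,0],[0,0,0,-55,0,-45,0],[0,0,0,-55,0,-90,0],[0,0,0,-55,0,-135,0],[0,0,0,-55,0,-180,0],[0,0,0,-55,0,-225,0]])

```text
time: 16.75
ee_pos: [0.5405, -0.3257, 0.2403]
orientation: [3.141, 0.001, 1.731]
wrist_force: [1.5, -0.6, -1.5]
finger_gap: 0.0359
grip_force: 30.0
```

>>> servo_tool(series=[[0,0,0,20,0,-40,0],[0,0,0,60,0,-70,0],[0,0,0,105,0,-90,0],[0,0,0,150,0,-90,0],[0,0,0,195,0,-90,0],[0,0,0,240,0,-90,0],[0,0,0,285,0,-90,0],[0,0,0,300,0,-90,0]])

```text
time: 17.55
ee_pos: [0.4926, -0.0259, 0.3292]
orientation: [3.14, -0.0, 1.734]
wrist_force: [-0.9, -0.2, -0.7]
finger_gap: 0.0354
grip_force: 30.0
```

>>> servo_tool(series=[[0,0.13,0,0,0,0,0],[0,0.26,0,0,0,0,0],[0,0.39,0,0,0,0,0],[0,0.52,0,0,0,0,0],[0,0.52,0,0,0,0,0]])

```text
time: 18.05
ee_pos: [0.4929, -0.0318, 0.3252]
orientation: [-3.136, -0.522, 1.723]
wrist_force: [1.0, 1.0, -1.8]
finger_gap: 0.0361
grip_force: 30.0
```

Run:
```python
from h import *
s=ctrl.state();p,S=tcp();print(s["time"],p.round(3),S.as_matrix().round(2).tolist(),s["joint_pos"].round(2),s["finger_gap"],s["grip_force"])
```

```text
18.05 [ 0.493 -0.032  0.325] [[-0.13, 0.99, -0.08], [0.86, 0.15, 0.49], [0.5, -0.0, -0.87]] [-0.46 -0.13  1.73  0.44  1.84 -0.56] 0.036075589031726134 29.99907366000116
```

>>> servo_tool(series=[[0,0.13,0,0,0,0,0],[0,0.26,0,0,0,0,0],[0,0.39,0,0,0,0,0],[0,0.52,0,0,0,0,0],[0,0.65,0,0,0,0,0],[0,0.65,0,0,0,0,0]])

```text
time: 18.65
ee_pos: [0.4922, -0.0288, 0.3238]
orientation: [-3.123, -1.173, 1.712]
wrist_force: [-0.3, 0.3, -2.2]
finger_gap: 0.036
grip_force: 30.0
```

Run:
```python
from h import *
s=ctrl.state();p,S=tcp();print(s["time"],p.round(3),S.as_matrix().round(2).tolist(),s["joint_pos"].round(2),s["finger_gap"],s["grip_force"])
```

```text
18.65 [ 0.492 -0.029  0.324] [[-0.05, 0.99, -0.15], [0.38, 0.16, 0.91], [0.92, -0.01, -0.39]] [-0.63  0.13  1.74  0.85  2.11 -0.66] 0.03599539074596677 29.999063294380903
```

>>> servo_tool(series=[[0,0.13,0,0,0,0,0],[0,0.26,0,0,0,0,0],[0,0.39,0,-20,0,9,0],[0,0.4,0,-40,0,18,0],[0,0.4,0,-55,0,24,0],[0,0.4,0,-55,0,24,0],[0,0.4,0,-55,0,24,0],[0,0.4,0,-55,0,24,0]])

```text
time: 19.45
ee_pos: [0.4931, -0.0274, 0.2701]
orientation: [2.528, -1.565, 2.346]
wrist_force: [-0.6, 0.1, -1.3]
finger_gap: 0.0357
grip_force: 30.0
```

Run:
```python
from h import *
s=ctrl.state();p,S=tcp();print(s["time"],p.round(3),S.as_matrix().round(3).tolist(),s["joint_pos"].round(2),s["finger_gap"],s["grip_force"])
im=optics.snapshot("wrist");h=cv2.cvtColor(im,cv2.COLOR_BGR2HSV);m=cv2.inRange(h,(0,130,30),(8,255,255))
for r in(244,252,264,270):
    u=np.where(m[r,260:380])[0];print(r,(u.min()+260,u.max()+260) if len(u) else 0)
s=optics.snapshot("scene");h=cv2.cvtColor(s,cv2.COLOR_BGR2HSV);m=cv2.inRange(h,(0,130,30),(9,255,255))
k,l,st,ce=cv2.connectedComponentsWithStats(m);print([list(q) for q in st[1:] if q[4]>30])
m=cv2.inRange(h,(20,130,60),(34,255,255));k,l,st,ce=cv2.connectedComponentsWithStats(m);print("yellow",[list(q) for q in st[1:] if q[4]>30])
```

```text
19.45 [ 0.493 -0.027  0.27 ] [[-0.004, 0.987, -0.161], [0.004, 0.161, 0.987], [1.0, 0.003, -0.005]] [-0.66  0.36  1.79  1.03  2.22 -0.78] 0.03571601239903598 29.999747117981315
244 (np.int64(283), np.int64(359))
252 (np.int64(279), np.int64(362))
264 (np.int64(277), np.int64(365))
270 (np.int64(277), np.int64(365))
[[np.int32(259), np.int32(183), np.int32(19), np.int32(23), np.int32(271)], [np.int32(349), np.int32(316), np.int32(31), np.int32(17), np.int32(257)]]
yellow [[np.int32(576), np.int32(9), np.int32(17), np.int32(9), np.int32(31)], [np.int32(347), np.int32(182), np.int32(10), np.int32(16), np.int32(121)], [np.int32(177), np.int32(373), np.int32(69), np.int32(50), np.int32(1555)]]
```

```bash
python3 -c "
from plant import ctrl
print(ctrl.sign_off())"
```

```text
the job is handed in; nothing more can be done
None
```

I ejected the spacer, let the paddle spring back, and seated the gauge pin about 17 mm into the first end offered. The job is handed in with that hole facing straight up, the spacer held still about 27 cm above the bench; the verdict was not shown.

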